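# Raise and lock the telescoping crossbar stand

## Robot

A 6-joint arm with a two-finger parallel gripper is mounted at the origin on the work surface. World frame = base frame: x ahead of the robot, y to its left, z up, the work surface at z = 0. Lengths are in mm, angles in rad, forces in N, time in s.
With the tool pointing down it reaches from about 275 to 750 mm from the base axis. Payload 10.2 kg.
Tool frame: the origin (TCP) lies on the front face of the gripper's body, between the roots of the fingers; the fingertips stand 73 mm ahead of it and the grasp point (between the pads) lies ctrl.grip_depth ahead of it (ctrl.grip_depth is the distance from the TCP to the grasp point, in mm); z points along the fingers, y is the direction in which the jaws open and shut (so a half turn about z gives the same grasp; the last joint's range is limited). The gripper opens to 85 mm and grips with 20 to 120 N. Pads are 22 mm wide; open, the fingers measure 114 mm over their backs; the gripper's body (76 mm by 85 mm) begins 54 mm behind the grasp point. The pads swing forward as they close: fully open they stand 13 mm farther back than shut.
Start: joints at [-1.442, 0.313, 1.498, -0, 1.331, -0.223], TCP at [180.896, -492.857, 303.894] pointing down, gripper open.
Joint ranges: [-2.94, 2.94], [-0.97, 2.17], [0.19, 2.56], [-1.23, 4.37], [0.02, 3.11], [-2.88, 2.88]. Speed limits (rad/s): [2.39, 2.39, 3.01, 3.14, 3.14, 3.14].

## Interface

Orientations are given as a unit quaternion [w, x, y, z].
In Python, from rig import readout, capture, ctrl, nets gives the robot as it stands. The module is installed in compiled form; this text tells all that it offers.
- The arm moves only by the tool apply_moves, never from a script. Its argument "targets" is a list of rows, each a list of 4 numbers: the shift along the tool's x, y, z in cm, then the turn about the tool's z in degrees. A call has 1 to 8 rows; each row shifts and turns the commanded pose from where the row before left it, along the tool's axes as they then stand; what a row does not reach is not made up. A row lasts 1/10 s, in which the tool goes at most 50 mm and 8.59 degrees, less where a joint would pass 70% of its speed; a pose out of reach is approached as far as the arm can. A call with a gripper value outside its range is refused whole. "grip" is the finger opening in cm, from 0 to 8.54, set as the call begins (left out, the last holds). The fingers move at their own pace and stop on an object; "force" is the grip in N (left out, the last holds). Time passes only in rows, so rows that do not move let the fingers close. It gives the time, the measured TCP pose, the force and the opening at its end, in the units of the state.
- readout.sense(): the state, without advancing time (a new reading comes with each control period).
- capture(name): name is "scene" or "top" or "wrist"; returns a dict with "img" (400x640x3 uint8, red, green, blue), "fov_y" (degrees; the focal length in pixels is half the picture's height over the tangent of half this angle, whatever the lens; pixels are square), "cx", "cy" (the principal point, pixels), "eye" and "rotation" of the camera in the world. Camera axes: x right, y down, z forward; pixel columns grow to the right and rows downward; lengths in mm; the calibration is good to about 2 mm. A picture is of the moment at which its call begins. There is no depth.
- ctrl.finish_job(): hands the job in, once; it reports no verdict.
Trained networks look in the newest picture that a camera, given by its name, has taken for a name from the list of things; names that differ only in an ending like _2 or _b are one class to them, and where a whole thing is asked for, a point or a joint stands for the part that bears it (a point fixed in the world has none). Each returns a list of dicts, best first, with "score" (0 to 1); they miss things now and then, are a little off and sometimes report something else, mostly with a low value. They report only what shows in the picture. A call takes as long as a camera call. They do not tell look-alikes from the thing itself.
- nets.boxes_of(camera, target): "location" ([column, row] as shares, 0 to 1, of the picture: columns of its width, rows of its height, amid what is visible of it).
The state is a dict: "time_s": time; "joints": joint angles; "dq": joint speeds; "tau": joint torques, N m; "eef_pos": TCP position; "ee_rot": TCP orientation; "force": force on the tool from outside, world axes, zero at the start; "wrist_torque": the same for the moment, N m; "grip_width": opening from 0.0 (shut) to 1.0 (fully open).
Only numpy, scipy, OpenCV 4.12 (cv2) and the standard library are available. Lean on these libraries where they do the work, as an engineer would, in place of code of your own. Each camera call takes 0.05 s, during which the arm holds its last target.

## Task

Get the display stand with the wooden crossbar ready for hanging wreaths: pull its crossbar straight up so that the pole slides out of the tube until the lock button clicks out through the slot, then let go. Leave the stand with the round top as it is.

Things in the scene. Friction and masses are not known exactly. Their poses are not given: they have to be found in the camera images.
- crossbar (a point): Middle of the wooden dowel (18 mm thick, 110 mm long) across the top of the telescoping stand, on its centre line. 170 mm above the bench plus the pole's extension. y runs along the dowel, z up, x to the tube face with the slot; turned up to 40 deg from world. Below it a 16 mm square aluminium pole goes into a white 26 mm square tube, top at 136 mm, on a fixed base 120 x 120 x 12 mm.
- bar_pole (a joint): How far the crossbar's pole is pulled out of its tube, in m: 0 fully in, grows straight up. Starts 0 to 0.045 out. The lock button clicks out at 0.070; the hard end stop is at 0.081, so there are 11 mm of play past the click. The pole is stiff and stays where it is left; pulling takes 6 to 10 N.
- bar_button (a joint): Dark round lock button, 11 mm across, sprung outward on the crossbar's pole, in m: 0 pressed in, hidden in the tube; 0.009 clicked out, sticking 5 mm out of the slot. It springs out by itself when the pole brings it to the slot (12 mm wide, 26 mm high, middle 113 mm above the bench) and then keeps the pole from going down.
- round_top (a point): Centre of the upper face of the other stand's top, a bystander: same base, tube and pole, but a round wooden plate, 90 mm across and 12 mm thick, instead of a crossbar. 176 to 196 mm above the bench at the start, z up. At least 200 mm from the crossbar's middle. Leave it as it is.
Not all that is in view belongs to the job. Leave any orange, purple or yellow look-alike of the part that bears crossbar alone.

How it is judged:
By the outcome, as a careful person would: the job done as asked, in the order asked, and still so for the second after the job is handed in, with the robot touching nothing.
It also fails if it takes over 32 s, if anything falls off the work surface, if the arm or the gripper's body presses on something with over 40 N, if the wrist force passes 120 N, or if a joint passes its speed limit or range.

## Working session

There is one attempt and no reset: what is moved stays moved. The work goes in short steps, Python scripts to look and compute and a tool call to move; the robot and the scene stay as the last step left them, time stands still between calls to the robot, and variables do not carry over. Pictures are saved under pics/ and viewed, and the job is handed in when it is done.

Besides the shell and the picture viewer there is one more tool, called after "Request:" by a JSON object that holds its "name" and its "arguments", one argument or row to a line. apply_moves: Moves the arm, as the interface text tells. Its arguments: {"type":"object","properties":{"targets":{"type":"array"},"grip":{"type":"number"},"force":{"type":"number"}},"required":["targets"]}

```bash
mkdir -p pics; cat > h.py <<'E'
from rig import readout, capture, ctrl, nets
import numpy as np, cv2
def snap(n,f):
    c=capture(n); cv2.imwrite(f'pics/{f}.png',c['img'][:,:,::-1]); return c
def f(c): return c['img'].shape[0]/2/np.tan(np.radians(c['fov_y'])/2)
def ray(c,u,v):
    d=np.array([(u-c['cx'])/f(c),(v-c['cy'])/f(c),1]); return np.array(c['eye']),np.array(c['rotation'])@d
def atz(c,u,v,z):
    e,d=ray(c,u,v); return e+d*(z-e[2])/d[2]
def proj(c,p):
    q=np.array(c['rotation']).T@(np.array(p)-np.array(c['eye'])); return q[:2]/q[2]*f(c)+[c['cx'],c['cy']]
def tri(obs):
    A=np.zeros((3,3));b=np.zeros(3)
    for c,u,v in obs:
        e,d=ray(c,u,v);d/=np.linalg.norm(d);P=np.eye(3)-np.outer(d,d);A+=P;b+=P@e
    return np.linalg.solve(A,b)
E
python3 - <<'E'
from h import *
for n in ['scene','top']:
    c=snap(n,n+'0'); print(n,c['eye'],c['fov_y'],c['cx'],c['cy'],np.round(c['rotation'],3).tolist())
    for t in ['crossbar','round_top','bar_button']:
        print(t,[(np.round(np.array(b['location'])*[640,400]),round(b['score'],2)) for b in nets.boxes_of(n,t)])
print(readout.sense(), ctrl.grip_depth)
E
```

```text
scene [1026.77747331 -596.00583472 1092.808216  ] 48.71351403732362 323.95287605092454 189.50614199709432 [-0.348, 0.889, 0.278, -0.102]
crossbar [(array([403., 202.]), 0.79), (array([342., 165.]), 0.62), (array([348.,  97.]), 0.59), (array([296., 220.]), 0.56)]
round_top [(array([223., 252.]), 0.86)]
bar_button []
top [ 467.21379082  125.82041151 1168.94011601] 49.588244291170106 323.8114981755104 198.0152811013613 [-0.032, 0.708, -0.704, 0.032]
crossbar [(array([271., 288.]), 0.97), (array([384., 201.]), 0.68), (array([152., 278.]), 0.67), (array([295., 199.]), 0.66), (array([299., 118.]), 0.62)]
round_top [(array([479., 238.]), 0.63)]
bar_button []
{'time_s': 0.4, 'joints': array([-1.44236726e+00,  3.13007574e-01,  1.49780487e+00, -1.70861656e-05,
        1.33097831e+00, -2.23411498e-01]), 'dq': array([ 7.24784648e-05, -7.02247514e-04, -4.34595500e-04,  1.22376942e-03,
        2.47021886e-04, -1.11340254e-03]), 'tau': array([-1.20138659e-03, -4.11813247e+01, -2.59669304e+01, -1.83881016e-04,
        1.19603363e-03,  5.72828355e-06]), 'eef_pos': array([ 180.9071862 , -492.83374613,  303.79958314]), 'ee_rot': array([-9.93321059e-05,  9.84565533e-01,  1.75016287e-01, -3.58680373e-06]), 'force': array([-0.26250791,  0.30286869,  0.12431774]), 'wrist_torque': array([ 0.03091621, -0.02105558,  0.05715947]), 'grip_width': 1.0018229521617013} 53.900000000000006
```

View pics/scene0.png

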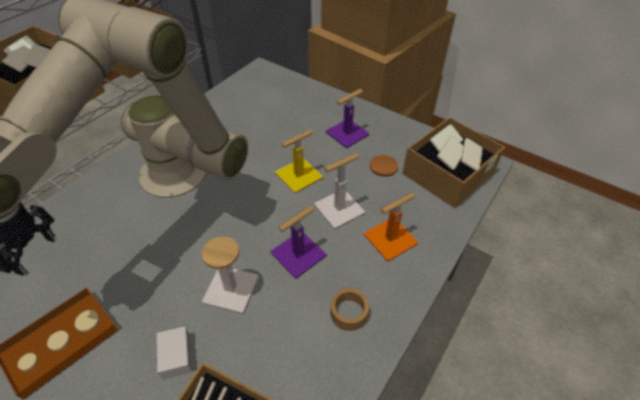

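View pics/top0.png

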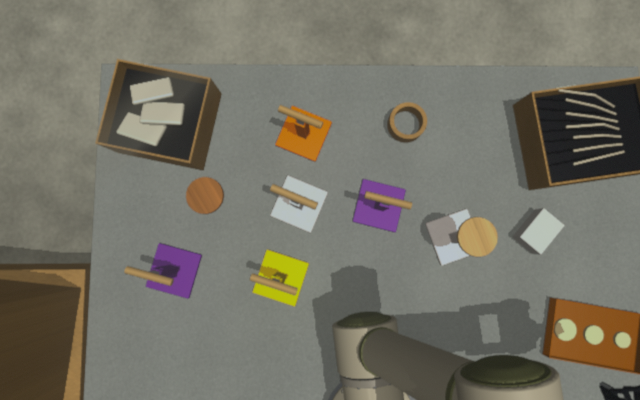

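The white stand's bar is at about (342,162) in the scene view and (294,196) in the top view. It is ringed by yellow, purple and orange look-alikes. The round top is at (222,252) and (478,237). I'll zoom in to measure.

```bash
python3 - <<'E'
import cv2
for n,(x,y) in {'scene':(300,135),'top':(250,160)}.items():
    i=cv2.imread(f'pics/{n}0.png')[y:y+100,x:x+100]
    cv2.imwrite(f'pics/{n}z.png',cv2.resize(i,(600,600),interpolation=cv2.INTER_CUBIC))
E
```

```text
(no output)
```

View pics/scenez.png

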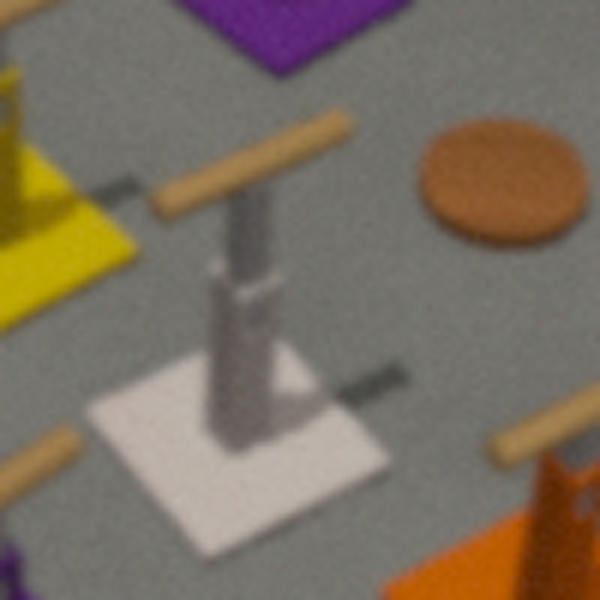

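View pics/topz.png

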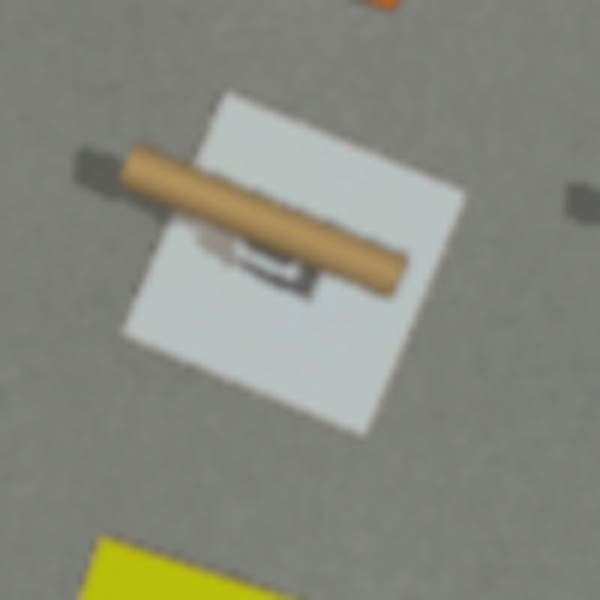

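```bash
cat >> h.py <<'E'
from scipy.spatial.transform import Rotation as R
_cap=capture
def capture(n):
    c=_cap(n); q=np.array(c['rotation'],float)
    if q.size==4: c['rotation']=R.from_quat(np.r_[q[1:],q[0]]).as_matrix()
    return c
def S():
    s=readout.sense(); q=s['ee_rot']; return s,np.array(s['eef_pos']),R.from_quat(np.r_[q[1:],q[0]]).as_matrix()
E
python3 - <<'E'
from h import *
cs=capture('scene');ct=capture('top')
s=lambda x,y:(300+(x+.5)/6-.5,135+(y+.5)/6-.5); t=lambda x,y:(250+(x+.5)/6-.5,160+(y+.5)/6-.5)
A=[s(160,203),s(347,120)];B=[t(132,165),t(397,275)]
for i,j in((0,0),(0,1),(1,0),(1,1)):
    p=tri([(cs,*A[i]),(ct,*B[j])]); print(i,j,p.round(1),proj(cs,p)-A[i],proj(ct,p)-B[j])
m=tri([(cs,*s(254,161)),(ct,*t(265,220))]);print('mid',m)
cor=[atz(ct,*t(*q),12) for q in((230,93),(466,192),(367,436),(123,333))]; print(np.round(cor,1),np.mean(cor,0))
cor=[atz(cs,*s(*q),12) for q in((88,411),(209,558),(390,458))]; print(np.round(cor,1),(cor[0]+cor[2])/2)
r=tri([(cs,222,252),(ct,478,237)]);print('round',r)
for n,u in (('yel',(276,286)),('pur',(388,200)),('or',(300,116))): print(n,atz(ct,*u,190).round())
st,p,M=S();print(p,M.round(3))
E
```

```text
0 0 [547.8 213.7 177.8] [15.36975331 -3.31010986] [13.78343493 15.02200124]
0 1 [538.5 143.7 215.2] [-0.32401774  0.02451952] [-0.24915922 -0.33173422]
1 0 [579.6 242.6 215. ] [-0.68097365  0.09398524] [-0.53649811 -0.72628278]
1 1 [572.1 165.8 269. ] [-16.47154499   0.19149461] [-11.15806513 -18.30074219]
mid [558.92648449 192.76630637 215.26992749]
[[634.4 222.5  12. ]
 [590.3 116.2  12. ]
 [481.1 159.6  12. ]
 [526.3 268.7  12. ]] [558.01881831 191.76359128  12.        ]
[[484.2 162.1  12. ]
 [592.6 116.6  12. ]
 [634.3 227.5  12. ]] [559.25088856 194.79911429  12.        ]
round [ 473.54444752 -221.39626143  184.85112305]
yel [359. 231. 190.]
pur [553. -20. 190.]
or [747. 181. 190.]
[ 180.90030115 -492.85054801  303.84542467] [[ 0.939  0.345  0.   ]
 [ 0.345 -0.939  0.   ]
 [ 0.    -0.    -1.   ]]
```

Request:
{"name": "apply_moves", "arguments": {
  "targets": [
    [0,0,-2,0],
    [0,0,-2,0],
    [2.4,-2.1,0,0],
    [2.4,-2.1,0,0],
    [2.5,-2.1,0,0],
    [2.5,-2.2,0,0],
    [2.5,-2.2,0,0],
    [2.5,-2.2,0,0]
  ],
  "grip": 8.5
}}

```text
time_s: 1.3
eef_pos: [275.8, -319.5, 344.0]
ee_rot: [0.0, 0.985, 0.175, 0.0]
force: [0.7, -0.4, 0.2]
grip_width: 1.001
```

Request:
{"name": "apply_moves", "arguments": {
  "targets": [
    [2.5,-2.2,0,0],
    [2.5,-2.2,0,0],
    [2.5,-2.2,0,0],
    [2.5,-2.2,0,0],
    [2.5,-2.2,0,0],
    [2.5,-2.2,0,0],
    [2.5,-2.1,0,0],
    [2.5,-2.1,0,0]
  ]
}}

```text
time_s: 2.1
eef_pos: [403.6, -87.2, 344.1]
ee_rot: [0.0, 0.985, 0.175, 0.0]
force: [0.5, -0.1, 0.5]
grip_width: 0.994
```

Request:
{"name": "apply_moves", "arguments": {
  "targets": [
    [2.5,-2.1,0,0],
    [2.5,-2.1,0,0],
    [2.5,-2.1,0,0],
    [2.4,-2.1,0,0],
    [2.4,-2.1,0,0],
    [2.4,-2.1,0,0],
    [2.4,-2.1,0,0],
    [2.4,-2.1,0,0]
  ]
}}

```text
time_s: 2.9
eef_pos: [528.8, 137.7, 343.9]
ee_rot: [0.0, 0.985, 0.175, 0.0]
force: [0.8, -0.4, -0.1]
grip_width: 0.993
```

Request:
{"name": "apply_moves", "arguments": {
  "targets": [
    [0,0,0,-7],
    [0,0,0,-7],
    [0,0,0,-7],
    [0,0,0,-7],
    [0,0,0,-7],
    [0,0,0,-7],
    [0,0,0,-5],
    [0,0,0,0]
  ]
}}

```text
time_s: 3.7
eef_pos: [528.3, 136.4, 343.9]
ee_rot: [-0.0, 0.833, 0.553, -0.0]
force: [-1.0, -0.0, -0.3]
grip_width: 0.998
```

```bash
python3 - <<'E'
from h import *
c=snap('wrist','w1');st,p,M=S();print(st['time_s'],p.round(1),M.round(3),st['force'].round(2))
print(c['eye'],proj(c,[559,193,215]))
d=np.array([559,193.,215])-p; print('tool-frame to bar (cm)',(M.T@d/10).round(2))
E
```

```text
3.75 [528.3 136.4 343.9] [[ 0.39   0.921  0.   ]
 [ 0.921 -0.39  -0.   ]
 [ 0.     0.    -1.   ]] [-0.21 -0.03  0.47]
[553.93723646 196.56923472 414.38726903] [329.95153004 113.79341081]
tool-frame to bar (cm) [ 6.41  0.62 12.89]
```

View pics/w1.png

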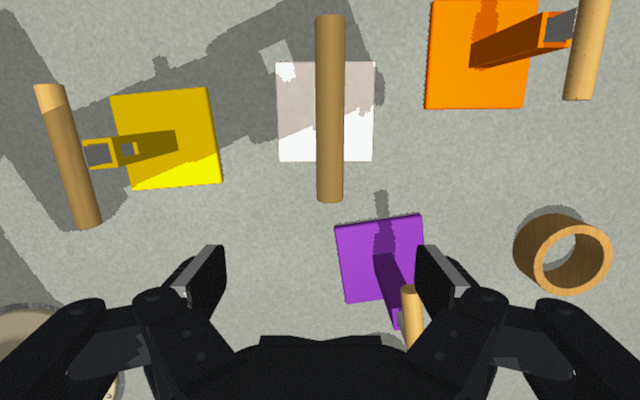

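The wrist view shows the white stand's dowel upright at column 330, rows 15–202. That agrees with the predicted (330,114), and the dowel lies along tool x. I'll move over it now.

Request:
{"name": "apply_moves", "arguments": {
  "targets": [
    [2.2,0.2,0,0],
    [2.2,0.2,0,0],
    [2.2,0.2,0,0],
    [0,0,0,0],
    [0,0,0,0]
  ]
}}

```text
time_s: 4.25
eef_pos: [559.4, 194.8, 343.6]
ee_rot: [-0.0, 0.833, 0.553, -0.0]
force: [0.6, 0.7, -0.7]
grip_width: 0.998
```

```bash
python3 - <<'E'
from h import *
c=snap('wrist','w2');st,p,M=S();print(st['time_s'],p.round(1),f(c))
for z in(195,205,215): print(z,proj(c,[538.5,143.7,z]),proj(c,[579.6,242.6,z]), proj(c,[559,193,z]))
d=np.array([559,193.,215])-p; print('tool-frame to bar (cm)',(M.T@d/10).round(2))
snap('scene','s2')
E
```

```text
4.3 [559.3 194.4 343.8] 316.74064369855995
195 [320.72151427 274.26916524] [319.75634899 132.01507962] [320.28553337 207.68875459]
205 [320.74607385 281.00944599] [319.73887969 132.98521342] [320.29246641 211.92698814]
215 [320.77275365 288.33161342] [319.71968703 134.05105156] [320.30003772 216.55540118]
tool-frame to bar (cm) [-0.14  0.03 12.88]
```

View pics/w2.png

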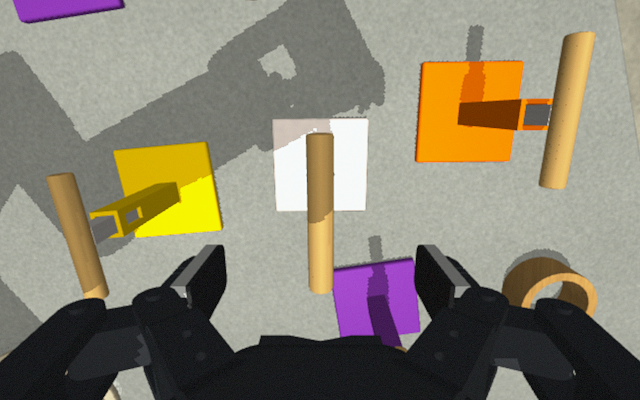

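View pics/s2.png

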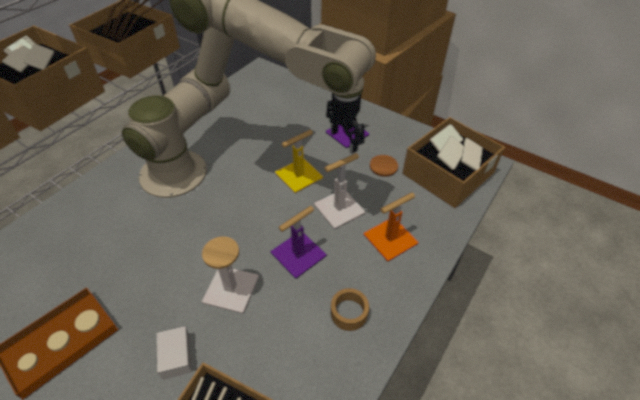

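Dowel is at column 320, rows 132–293, matching the prediction, so its height is about 215. I'll descend and grip.

Request:
{"name": "apply_moves", "arguments": {
  "targets": [
    [-0.1,0,1.5,0],
    [0,0,1.5,0],
    [0,0,1.5,0],
    [0,0,1.5,0],
    [0,0,1.5,0],
    [0,0,0,0],
    [0,0,0,0]
  ]
}}

```text
time_s: 5.05
eef_pos: [559.1, 193.5, 269.6]
ee_rot: [0.0, 0.833, 0.553, 0.0]
force: [0.9, 1.1, -0.0]
grip_width: 0.997
```

Request:
{"name": "apply_moves", "arguments": {
  "targets": [
    [0,0,0,0],
    [0,0,0,0],
    [0,0,0,0],
    [0,0,0,0],
    [0,0,0,0],
    [0,0,0,0],
    [0,0,0,0],
    [0,0,0,0]
  ],
  "grip": 0.5,
  "force": 50
}}

```text
time_s: 5.85
eef_pos: [559.0, 194.0, 269.0]
ee_rot: [-0.0, 0.833, 0.553, -0.0]
force: [-1.2, 0.5, 2.8]
grip_width: 0.19
```

```bash
python3 - <<'E'
from h import *
c=snap('wrist','w3');st,p,M=S();print(st['time_s'],p.round(1),st['force'].round(2),st['wrist_torque'].round(2),st['grip_width']*85)
E
```

```text
5.9 [559. 194. 269.] [-1.54  0.86  2.35] [0.05 0.27 0.09] 16.33798569561956
```

View pics/w3.png

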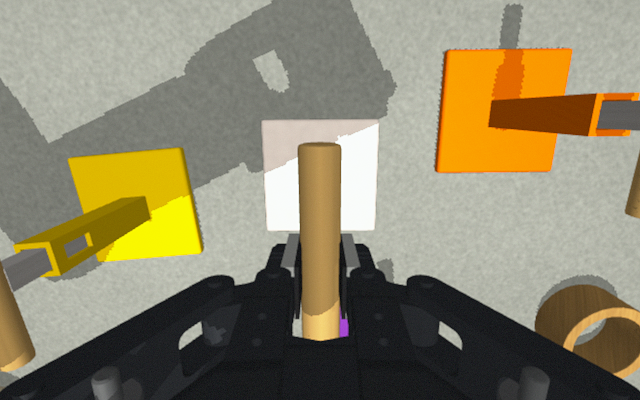

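The dowel is gripped, with a 16–18 mm opening. I'll pull up gently and watch the force.

Request:
{"name": "apply_moves", "arguments": {
  "targets": [
    [0,0,-0.3,0],
    [0,0,-0.3,0],
    [0,0,-0.3,0],
    [0,0,-0.3,0],
    [0,0,-0.3,0],
    [0,0,-0.3,0]
  ]
}}

```text
time_s: 6.5
eef_pos: [559.0, 194.0, 287.0]
ee_rot: [-0.0, 0.833, 0.553, -0.0]
force: [2.2, 1.4, -7.8]
grip_width: 0.19
```

Request:
{"name": "apply_moves", "arguments": {
  "targets": [
    [0,0,-0.2,0],
    [0,0,-0.2,0],
    [0,0,-0.2,0]
  ]
}}

```text
time_s: 6.8
eef_pos: [559.0, 194.0, 293.0]
ee_rot: [-0.0, 0.833, 0.553, -0.0]
force: [0.3, 1.7, -8.3]
grip_width: 0.185
```

```bash
python3 - <<'E'
from h import *
c=snap('wrist','w4');st,p,M=S();print(st['time_s'],p.round(1),st['force'].round(2),st['wrist_torque'].round(2),st['grip_width']*85)
c=snap('scene','s4');cv2.imwrite('pics/s4z.png',cv2.resize(c['img'][120:220,290:390,::-1],(600,600),interpolation=cv2.INTER_CUBIC))
E
```

```text
6.85 [559.  194.  293.3] [-0.04  1.57 -6.37] [ 0.27 -0.04  0.09] 16.094702812945773
```

View pics/s4z.png

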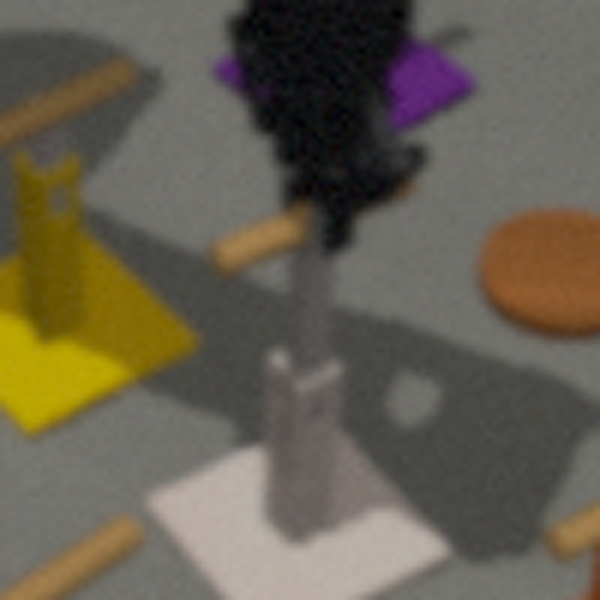

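View pics/w4.png

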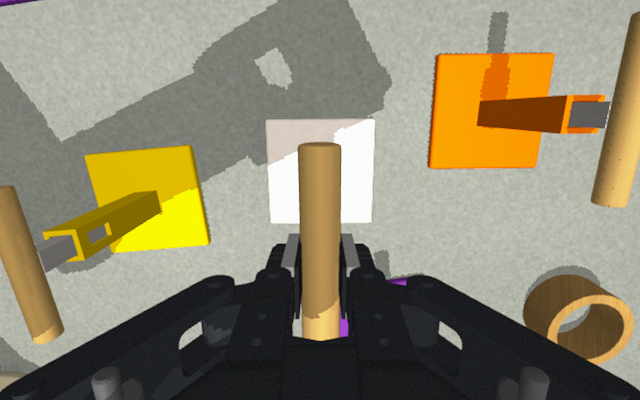

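The dowel follows the gripper and the force is about 8 N. No dark button shows in the slot yet at crop (320,395). I'll continue in 1 mm rows.

Request:
{"name": "apply_moves", "arguments": {
  "targets": [
    [0,0,-0.1,0],
    [0,0,-0.1,0]
  ]
}}

```text
time_s: 7.1
eef_pos: [559.0, 194.0, 294.8]
ee_rot: [-0.0, 0.833, 0.553, -0.0]
force: [0.8, 2.3, -9.0]
grip_width: 0.187
```

Request:
{"name": "apply_moves", "arguments": {
  "targets": [
    [0,0,-0.1,0],
    [0,0,-0.1,0]
  ]
}}

```text
time_s: 7.3
eef_pos: [559.0, 194.0, 296.9]
ee_rot: [-0.0, 0.833, 0.553, -0.0]
force: [0.7, 1.0, -8.7]
grip_width: 0.189
```

```bash
cat > look.py <<'E'
import sys
from h import *
st,p,M=S();print(st['time_s'],p.round(1),st['force'].round(2),st['grip_width']*85)
c=snap('scene','s'+sys.argv[1]);cv2.imwrite(f'pics/s{sys.argv[1]}z.png',cv2.resize(c['img'][150:220,310:380,::-1],(560,560),interpolation=cv2.INTER_CUBIC))
print(nets.boxes_of('scene','bar_button'))
E
python3 look.py 5
```

```text
7.3 [559.  194.  296.9] [ 0.66  1.03 -8.71] 16.057383272017784
[]
```

View pics/s5z.png

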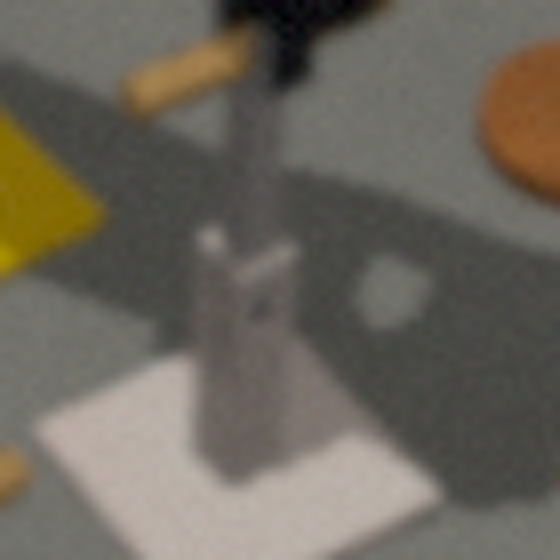

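A dark spot has now appeared in the slot at crop (262,305). I'll go 3 mm more, still within the play, and look again.

Request:
{"name": "apply_moves", "arguments": {
  "targets": [
    [0,0,-0.1,0],
    [0,0,-0.1,0],
    [0,0,-0.1,0],
    [0,0,0,0]
  ]
}}

```text
time_s: 7.8
eef_pos: [559.0, 194.0, 300.2]
ee_rot: [0.0, 0.833, 0.553, 0.0]
force: [-1.9, 1.9, -6.1]
grip_width: 0.19
```

```bash
python3 look.py 6
```

```text
7.8 [559.  194.  300.2] [-1.88  1.87 -6.13] 16.185996377028733
[{'location': [0.3444, 0.6245], 'score': 0.19}]
```

View pics/s6z.png

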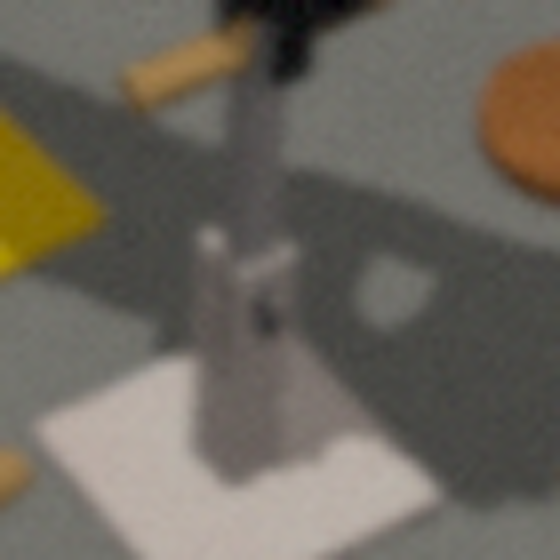

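```bash
python3 - <<'E'
from h import *
c=snap('scene','s7');u=np.array([.921,-.39])
for z in (100,106,110,114,120,126,136):
    for k in (13,18):
        q=proj(c,[*(np.array([559,194])+k*u),z]); print(z,k,((q+.5-[310,150])*8-.5).round())
i=cv2.resize(c['img'][175:200,330:355,::-1],(600,600),interpolation=cv2.INTER_CUBIC)
i=cv2.convertScaleAbs(i,alpha=1.6);cv2.imwrite('pics/s7z.png',i)
E
```

```text
100 13 [264. 333.]
100 18 [271. 341.]
106 13 [264. 322.]
106 18 [272. 330.]
110 13 [265. 315.]
110 18 [272. 323.]
114 13 [265. 308.]
114 18 [273. 316.]
120 13 [266. 297.]
120 18 [273. 305.]
126 13 [267. 286.]
126 18 [274. 294.]
136 13 [268. 268.]
136 18 [275. 276.]
```

View pics/s7z.png

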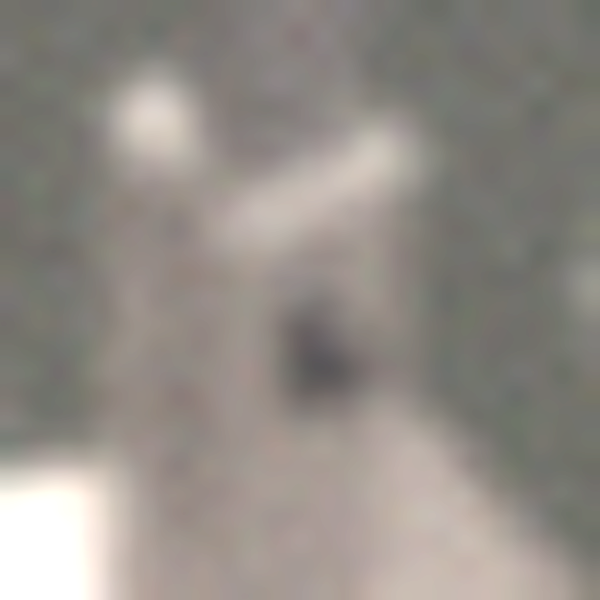

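A dark button sits in the slot at (343.5,190), which corresponds to z≈110 on or in front of the slot face. It was absent before the pull, so this fits an extension of about 74 mm. I'll release and withdraw.

Request:
{"name": "apply_moves", "arguments": {
  "targets": [
    [0,0,0,0],
    [0,0,0,0],
    [0,0,0,0],
    [0,0,0,0],
    [0,0,0,0],
    [0,0,0,0],
    [0,0,0,0],
    [0,0,0,0]
  ],
  "grip": 8.5
}}

```text
time_s: 8.75
eef_pos: [559.1, 194.0, 299.9]
ee_rot: [0.0, 0.833, 0.553, 0.0]
force: [-0.5, 0.4, -1.0]
grip_width: 0.997
```

Request:
{"name": "apply_moves", "arguments": {
  "targets": [
    [0,0,-1,0],
    [0,0,-1.5,0],
    [0,0,-2,0],
    [0,0,-2,0],
    [0,0,-2,0],
    [-3,0,0,0],
    [-3,0,0,0],
    [-3,0,0,0]
  ]
}}

```text
time_s: 9.55
eef_pos: [523.6, 110.2, 385.7]
ee_rot: [0.0, 0.833, 0.553, 0.0]
force: [0.1, -0.9, -0.1]
grip_width: 0.996
```

Request:
{"name": "apply_moves", "arguments": {
  "targets": [
    [-3,0,0,0],
    [-3,0,0,0],
    [-3,0,0,0],
    [-3,0,0,0],
    [-3,0,0,0],
    [-3,0,0,0],
    [0,0,0,0],
    [0,0,0,0]
  ]
}}

```text
time_s: 10.35
eef_pos: [454.3, -55.0, 385.6]
ee_rot: [0.0, 0.833, 0.553, 0.0]
force: [-0.1, 0.4, 0.2]
grip_width: 0.995
```

```bash
python3 look.py 8; python3 - <<'E'
from h import *
c=snap('scene','s9');i=cv2.convertScaleAbs(cv2.resize(c['img'][145:215,305:375,::-1],(560,560),interpolation=cv2.INTER_CUBIC),alpha=1.3);cv2.imwrite('pics/s9z.png',i)
t=snap('top','t9');i=cv2.resize(t['img'][160:260,250:350,::-1],(600,600),interpolation=cv2.INTER_CUBIC);cv2.imwrite('pics/t9z.png',i)
E
```

```text
10.35 [454.3 -55.  385.6] [-0.05  0.37  0.15] 84.60416422595542
[]
```

View pics/s9z.png

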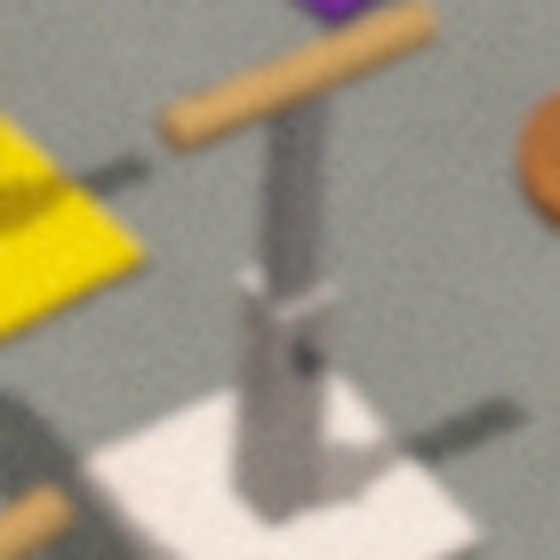

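View pics/t9z.png

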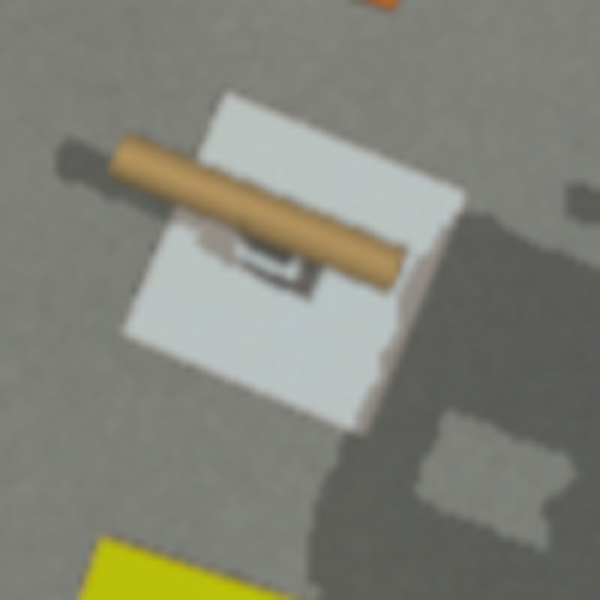

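View pics/s9.png

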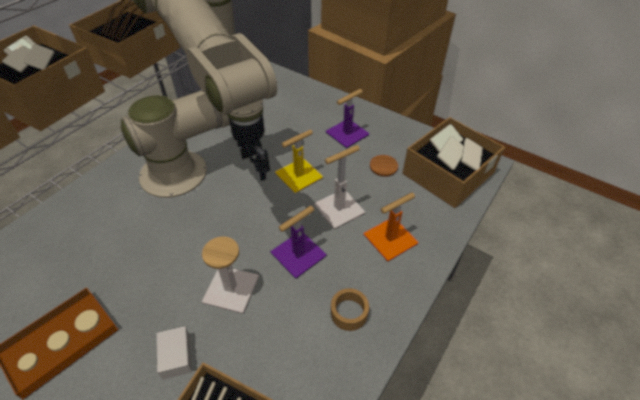

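The button is dark and out at s9z (308,355), overlapping the tube's right edge. I'll check the final height by triangulation.

```bash
python3 - <<'E'
from h import *
cs=capture('scene');ct=capture('top')
s=lambda x,y:(305+(x+.5)/8-.5,145+(y+.5)/8-.5); t=lambda x,y:(250+(x+.5)/6-.5,160+(y+.5)/6-.5)
for a,b in(((174,133),(395,270)),((426,20),(123,155)),((300,77),(258,213))): print(tri([(cs,*s(*a)),(ct,*t(*b))]).round(1))
print(tri([(cs,222,252),(ct,478,237)]).round(1), [ (np.array(b['location'])*[640,400]).round() for n in('scene','top') for b in nets.boxes_of(n,'round_top')[:1]])
E
```

```text
[538.2 143.9 243.1]
[579.4 242.  244.7]
[558.4 193.1 243. ]
[ 473.5 -221.4  184.9] [array([222., 252.]), array([480., 222.])]
```

View pics/t9.png

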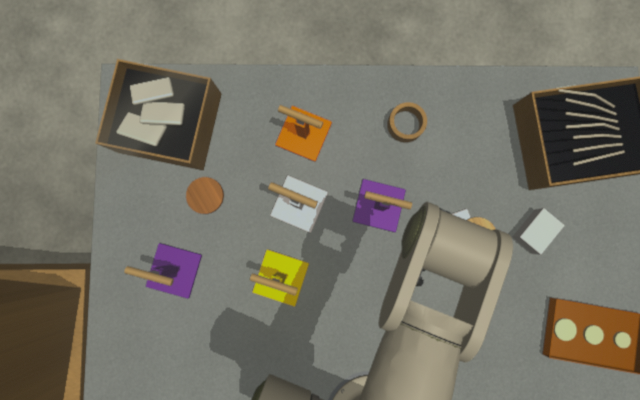

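```bash
python3 -c "
from rig import ctrl; print(ctrl.finish_job())"
```

```text
the job is handed in; nothing more can be done
None
```

I gripped the white stand's dowel at its middle and pulled it straight up 31 mm at about 6–9 N. I then let go, backed the arm off and handed the job in at about 10.5 s of the 32 s allowed.

- **Pole extension:** after release the dowel sits at 243–245 mm, so the pole is about 74 mm out. That is past the 70 mm click and short of the 81 mm end stop, and it stayed there once released.
- **Lock button:** the dark button shows in the slot in the scene view, about 110 mm above the bench, and was not visible before the pull. I did not push down on the bar to test the lock. The button detector gave only one weak hit (0.19) during the pull and none after release, so this rests on what the pictures show.
- **Round-top stand:** it looks unchanged in the scene view. In the last top view the arm partly covered it, so the detector's position there was off and I could not use it as a second check.
- **Look-alikes:** I left the orange, purple and yellow stands alone, and they look unchanged in the final pictures.

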